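Find the thread of the bead-jar cap and hold it off

ROBOT

A 7-joint arm with a two-finger parallel gripper is mounted at the origin on the work surface. World frame = base frame: x ahead of the robot, y to its left, z up, the work surface at z = 0. Lengths are in m, angles in rad, forces in N, time in s.
With the tool pointing down it reaches from about 0.425 to 0.925 m from the base axis. Payload 6.8 kg.
Tool frame: the origin (TCP) lies on the centre line of the jaws, within the pads' length; the fingertips stand 8 mm ahead of it and the grasp point (between the pads) lies 11 mm behind it (bot.tips_ahead is the distance from the TCP to the fingertips, in m); z points along the fingers, y is the line along which they close (so a half turn about z gives the same grasp; the last joint's range is limited). The gripper opens to 85 mm and grips with 20 to 120 N. Pads are 22 mm wide; open, the fingers measure 114 mm over their backs; the gripper's body (76 mm by 85 mm) begins 54 mm behind the grasp point. The pads swing forward as they close: fully open they stand 13 mm farther back than shut.
Start: joints at [1.047, 0.477, 0.022, 1.555, -0.011, 1.109, -0.083], TCP at [0.273, -0.617, 0.239] pointing down, gripper open.
Joint ranges: [-2.96, 2.96], [-0.34, 2.1], [-1.41, 1.46], [0.24, 2.44], [-1.37, 4.51], [0.17, 1.92], [-2.96, 2.96]. Speed limits (rad/s): [2.39, 2.39, 3.14, 3.14, 3.14, 3.14, 3.14].

INTERFACE

Orientations are given as a unit quaternion [w, x, y, z].
In Python, from station import bot gives the robot as it stands.
- The arm moves only by the tool send_rows, never from a script. Its argument "deltas" is text: rows parted by semicolons, each of 4 numbers parted by spaces: the shift along the tool's x, y, z in m, then the turn about the tool's z in degrees. In form: x y z spin; .... A call has 1 to 5 rows; each row is the pose to reach, as a shift and turn from the pose commanded when the call began, along the tool's axes at that moment; what a row does not reach only later rows make up. A row lasts 1/10 s, in which the tool goes at most 50 mm and 8.59 degrees, less where a joint would pass 70% of its speed; a pose out of reach is approached as far as the arm can. A call with a gripper value outside its range is refused whole. "claw" is the opening, from 0 (shut) to 1 (fully open), set as the call begins (left out, the last holds). The fingers move at their own pace and stop on an object; "force" is the grip in N (left out, the last holds). Time passes only in rows, so rows that repeat a pose let the fingers close. It gives the time, the measured TCP pose, the force, the opening and the grip force at its end, in the units of the state.
- bot.get_obs(): the state, without advancing time (a new reading comes with each control period).
- bot.read_camera(name): name is "scene" or "side" or "wrist"; returns a dict with "img" (420x560x3 uint8, red, green, blue), "depth" (420x560 float32, m along the optical axis (not along the pixel's ray), 0 where there is no reading), "fx", "fy", "cx", "cy" (pixels), "dist_coeffs" ([k1, k2, p1, p2, k3] as OpenCV has them; the pictures are not rectified), "camera_from_world" (4x4, takes a point from world to camera coordinates). Camera axes: x right, y up, looking along -z (the intrinsics and any distortion apply to the point x, -y, -z); pixel columns grow to the right and rows downward; lengths in m; the calibration is good to about 2 mm. A picture is of the moment at which its call begins.
- bot.hand_in(): hands the job in; it is judged then, once.
Trained networks look in a picture, given as the dict that the camera call returned (one of the last four; its "shot" number tells which), for a name from the list of things; names that differ only in an ending like _2 or _b are one class to them, and where a whole thing is asked for, a point or a joint stands for the part that bears it (a point fixed in the world has none). Each returns a list of dicts, best first, with "confidence" (0 to 1); they miss things now and then, are a little off and sometimes report something else, mostly with a low value. They report only what shows in the picture. A call takes as long as a camera call. They do not tell look-alikes from the thing itself.
- bot.masks_of(picture, query): "mask" (420x560 bool, what is visible of it).
- bot.landmark_of(picture, query): "xyz" ([x, y, z] in m, in world coordinates, good to about 4 mm: a listed point, or the origin of a listed thing).
The state is a dict: "t": time; "q": joint angles; "joint_vel": joint speeds; "joint_torque": joint torques, N m; "eef_pos": TCP position; "tool_rot": TCP orientation; "contact_force": force on the tool from outside, world axes, zero at the start; "torque": the same for the moment, N m; "gripper_width": opening from 0.0 (shut) to 1.0 (fully open); "grasp_force": force on a finger pad.
Only numpy, scipy, OpenCV 4.12 (cv2) and the standard library are available. Lean on these libraries where they do the work, as an engineer would, in place of code of your own. Each camera call takes 0.05 s, during which the arm holds its last target. There are 200 camera calls.

TASK

Get the beads ready for refilling: put the loose wooden bead into the round bowl, and the loose number block into the plywood tray with the other block. Then open the bead jar that stands beside the bell: nobody remembers which way its cap unscrews, so find out by gently trying it both ways as needed, never forcing it, lift the cap off and finish while still holding it level above its jar, well clear of the neck (some 5 cm or more). Leave the other jar shut and everything else where it stands.

Things in the scene. Friction and masses are not known exactly. Their poses are not given: they have to be found in the camera images.
- jar_a: bead jar, clear plastic, fixed to the table: 90 mm across, 90 mm high, plus a neck hidden in the cap, rim 125 mm above the table. Origin: centre of its underside, z up. One jar's cap opens anticlockwise seen from above, the other's clockwise; they look alike, either may be by the bell. Forcing = over 350 N between cap and jar (some 4 N m); 0.4 N m shows the stop. Feel it in steps under 0.1 rad.
- jar_b: bead jar, clear plastic, fixed to the table: 90 mm across, 90 mm high, plus a neck hidden in the cap, rim 125 mm above the table. Origin: centre of its underside, z up. One jar's cap opens anticlockwise seen from above, the other's clockwise; they look alike, either may be by the bell. Forcing = over 350 N between cap and jar (some 4 N m); 0.4 N m shows the stop. Feel it in steps under 0.1 rad.
- cap_a: 60 g white screw cap of jar_a: round, 65 mm across, 36 mm high, on top an upright grip bar 56 long (cap's x) x 22 wide (y) x 32 mm high. Origin: on the axis at its lower edge (95 mm up when shut; bar 131 to 163 mm up), z up. Wrong way: hard stop after at most 0.25 rad. Right way: turns easily without rising, free to lift straight up from 0.9 to 2.2 rad of turn.
- cap_b: 60 g white screw cap of jar_b: round, 65 mm across, 36 mm high, on top an upright grip bar 56 long (cap's x) x 22 wide (y) x 32 mm high. Origin: on the axis at its lower edge (95 mm up when shut; bar 131 to 163 mm up), z up. Wrong way: hard stop after at most 0.25 rad. Right way: turns easily without rising, free to lift straight up from 0.9 to 2.2 rad of turn.
- bead: large pale wooden barrel bead standing on end, round, 36 mm across, 30 mm high, dark hole dot on top, 25 g; origin: centre of its underside
- block: the loose walnut number block, a 36 mm cube with two pips on top, 35 g, standing on the table in front of the jars; origin: centre of its underside, x and y along its sides
- block_2: the other walnut number block (36 mm cube, three pips), already in the tray near its +y end; origin: centre of its underside. It stays in the tray
- bowl: round lime plastic bowl, loose, 130 mm across the rim, 48 mm high, inner floor about 5 mm up, curved sides; origin: centre of its underside
- tray: open plywood tray, loose, 120 mm (its x) by 180 mm (its y), 35 mm high, walls and floor 6 mm; origin: centre of its underside. Its -y half is empty
- bell: chrome counter bell, 72 mm across, 52 mm high, stands on the outer side of one jar and marks the jar to open (that jar's centre is within 0.28 m of it, the other's over 0.4 m); origin: centre of its underside
- frog: pink rubber counting frog, about 60 mm long, 45 mm high, beside the other jar; bystander; origin: centre of its underside
- spool: wooden spool, 44 mm across, 44 mm high, between the jars; bystander; origin: centre of its underside
- glue: white glue bottle, 32 mm across, 100 mm high, at the back; bystander; origin: centre of its underside
- pot: white pencil pot, 72 mm across, 95 mm high (pencils to 155 mm), at the back; bystander; origin: centre of its underside
Things that resemble listed ones, but are neither listed nor needed, are in the scene too. What is shaped like the bead but green is not meant. Leave any orange look-alike of the block alone.

How it is judged:
On the way, in this order (a step that is already met when the one before it is completed fails the run):
1. the bead lies in the bowl and the loose block in the tray, both let go (horizontal distance between bead and bowl below 0.055 m and z of bead in the frame of bowl between -0.005 and 0.045 m and x of block in the frame of tray between -0.06 and 0.06 m and y of block in the frame of tray between -0.09 and 0.09 m and z of block in the frame of tray between -0.005 and 0.045 m and contact force between the fingers and bead below 0.5 N and contact force between the fingers and block below 0.5 N), for 0.2 s.
2. the cap of the jar beside the bell is lifted off (((horizontal distance between jar_a and bell below 0.35 m and z of cap_a in the frame of jar_a above 0.13 m) or (horizontal distance between jar_b and bell below 0.35 m and z of cap_b in the frame of jar_b above 0.13 m))), for 0.2 s.
At the end, for the whole second after the job is handed in: Bead in the bowl, block and block_2 in the tray, let go. Fingers hold the cap of the jar by the bell (over 1 N), its lower edge 10 mm or more above the rim (135 mm up), within 100 mm of the jar's axis, tilt under 0.35 rad, at rest (under 0.05 m/s), not touching the jar (all of step 1 and z of block_2 in the frame of tray below 0.045 m and ((horizontal distance between jar_a and bell below 0.35 m and z of cap_a in the frame of jar_a above 0.135 m and horizontal distance between cap_a and jar_a below 0.1 m and angle between cap_a's own z axis and vertical below 0.35 rad and contact force between cap_a and the fingers above 1 N and contact force between cap_a and jar_a below 0.3 N and linear speed of cap_a below 0.05 m/s) or (horizontal distance between jar_b and bell below 0.35 m and z of cap_b in the frame of jar_b above 0.135 m and horizontal distance between cap_b and jar_b below 0.1 m and angle between cap_b's own z axis and vertical below 0.35 rad and contact force between cap_b and the fingers above 1 N and contact force between cap_b and jar_b below 0.3 N and linear speed of cap_b below 0.05 m/s))); the arm keeps its last pose, push and grip.
It fails at once if a bystander is knocked out of its place (more than 30 mm) (distance of any of bell, frog, spool, glue, pot from where it was at the start of the episode above 0.03 m).
It fails at once if the bowl or the tray is shoved away (more than 50 mm) (distance of any of bowl, tray from where it was at the start of the episode above 0.05 m).
It fails at once if the block already in the tray is taken out (z of block_2 in the frame of tray above 0.06 m).
It fails at once if the cap of the other jar, away from the bell, is lifted ((horizontal distance between jar_a and bell above 0.35 m and distance of cap_a from where it was at the start of the episode above 0.015 m) or (horizontal distance between jar_b and bell above 0.35 m and distance of cap_b from where it was at the start of the episode above 0.015 m)).
It fails at once if a cap is forced (over 350 N between cap and jar) (contact force between cap_a and jar_a above 350 N or contact force between cap_b and jar_b above 350 N).
It also fails if it takes over 67 s, if anything falls off the work surface, if the arm or the gripper's body presses on something with over 40 N, if the wrist force passes 120 N, or if a joint passes its speed limit or range.

## Working session

There is one attempt and no reset: what is moved stays moved. The work goes in short steps, Python scripts to look and compute and a tool call to move; the robot and the scene stay as the last step left them, time stands still between calls to the robot, and variables do not carry over. Pictures are saved under pics/ and viewed, at most 10 in all, crops included, and the job is handed in when it is done.

Besides the shell and the picture viewer there is one more tool, called after "Emit:" as a command line: name --argument value ..., lists and objects as JSON in quotes. send_rows: Moves the arm, as the interface text tells. Its arguments: {"type":"object","properties":{"deltas":{"type":"string"},"claw":{"type":"number"},"force":{"type":"number"}},"required":["deltas"]}

```bash
mkdir -p pics; cat > h.py <<'E'
import numpy as np, cv2
from station import bot
def save(p,n,crop=None,s=1):
    im=p["img"][:,:,::-1]
    if crop: a,b,c,d=crop; im=im[b:d,a:c]
    im=cv2.resize(im,None,fx=s,fy=s,interpolation=cv2.INTER_CUBIC) if s!=1 else im
    cv2.imwrite(f"pics/{n}.png",im)
def proj(p,X):
    T=np.array(p["camera_from_world"]); c=T[:3,:3]@np.array(X,float)+T[:3,3]
    K=np.array([[p["fx"],0,p["cx"]],[0,p["fy"],p["cy"]],[0,0,1.]])
    return cv2.projectPoints(np.array([[c[0],-c[1],-c[2]]]),np.zeros(3),np.zeros(3),K,np.array(p["dist_coeffs"],float))[0].ravel()
def cloud(p,mask):
    v,u=np.nonzero(mask&(p["depth"]>0)); d=p["depth"][v,u]
    K=np.array([[p["fx"],0,p["cx"]],[0,p["fy"],p["cy"]],[0,0,1.]])
    n=cv2.undistortPoints(np.stack([u,v],1).astype(float)[:,None],K,np.array(p["dist_coeffs"],float))[:,0]
    c=np.stack([n[:,0]*d,-n[:,1]*d,-d],1); T=np.array(p["camera_from_world"])
    return (c-T[:3,3])@T[:3,:3]
def yawrect(P):
    r=cv2.minAreaRect(P[:,:2].astype(np.float32)); return r
E
cat > a.py <<'E'
from h import *
p=bot.read_camera("scene"); q=bot.read_camera("side"); save(p,"scene1"); save(q,"side1")
for n in ["jar_a","cap_a","bead","block","bowl","tray","bell","frog","spool","glue","pot"]:
  for c,nm in ((p,"sc"),(q,"sd")):
    print(n,nm,[(round(d["confidence"],2),np.round(d["xyz"],3).tolist(),proj(c,d["xyz"]).astype(int).tolist()) for d in bot.landmark_of(c,n)[:4]])
o=bot.get_obs(); print(o)
E
python3 a.py
```

```text
jar_a sc [(0.97, [0.595, -0.163, -0.001], [240, 277]), (0.77, [0.613, 0.16, 0.0], [326, 217])]
jar_a sd [(0.97, [0.615, 0.166, -0.002], [221, 252]), (0.81, [0.593, -0.158, -0.001], [306, 202])]
cap_a sc [(0.63, [0.593, -0.162, 0.092], [238, 243]), (0.61, [0.616, 0.16, 0.1], [330, 185]), (0.54, [0.595, -0.162, -0.002], [240, 277])]
cap_a sd [(0.94, [0.613, 0.162, 0.091], [221, 223]), (0.77, [0.593, -0.16, 0.096], [308, 173])]
bead sc [(0.64, [0.463, -0.073, -0.002], [226, 236]), (0.48, [0.394, -0.114, -0.001], [195, 233]), (0.44, [0.524, -0.02, 0.003], [258, 234])]
bead sd [(0.73, [0.459, -0.07, -0.001], [325, 235]), (0.68, [0.529, -0.016, -0.001], [292, 233]), (0.5, [0.388, -0.115, 0.002], [357, 238])]
block sc [(0.77, [0.464, 0.083, 0.004], [266, 208]), (0.77, [0.421, -0.199, 0.011], [175, 249]), (0.51, [0.359, 0.052, 0.002], [231, 201])]
block sd [(0.9, [0.356, 0.052, 0.004], [329, 274]), (0.61, [0.462, 0.083, -0.004], [287, 263]), (0.59, [0.424, -0.201, 0.004], [363, 217]), (0.53, [0.595, -0.159, 0.097], [307, 173])]
bowl sc [(0.58, [0.388, 0.284, -0.004], [287, 177]), (0.52, [0.4
[... 901 characters left out ...]
rray([ 1.0468948 ,  0.47698348,  0.02241449,  1.55542881, -0.01152964,
        1.10927147, -0.08306583]), 'joint_vel': array([ 0.00061272,  0.00143522,  0.00044963, -0.00095582,  0.00017636,
       -0.00212615, -0.00214232]), 'joint_torque': array([-6.11462128e-04, -5.96340072e+01,  1.60589743e+00, -2.81546831e+01,
        1.26280234e-02,  1.52726232e-03, -2.91009457e-06]), 'eef_pos': array([ 0.27265753, -0.61749277,  0.23930708]), 'tool_rot': array([1.32195518e-05, 9.78467740e-01, 2.06399811e-01, 2.15204156e-05]), 'contact_force': array([-0.67478101,  0.7183907 , -0.48376473]), 'torque': array([-0.00340459, -0.03422945, -0.01572129]), 'grasp_force': 0.0, 'gripper_width': 1.0026658188559976}
```

View pics/scene1.png

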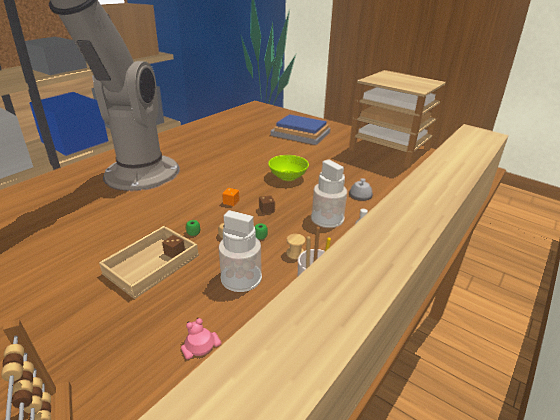

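View pics/side1.png

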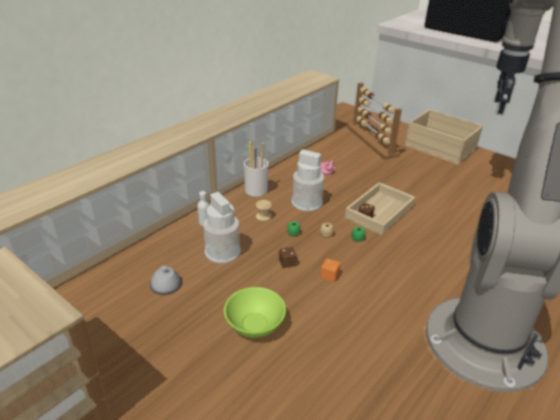

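```bash
cat > b.py <<'E'
from h import *
q=bot.read_camera("side"); p=bot.read_camera("scene"); save(q,"crop1",(190,130,430,350),3.0*0.83)
def near(n,xy):
  for c,nm in ((q,"sd"),(p,"sc")):
    for d in bot.masks_of(c,n):
      P=cloud(c,d["mask"])
      if len(P)<20: continue
      m=np.median(P,0)
      if np.hypot(*(m[:2]-xy))<.05 and d["confidence"]>.3: yield nm,d["confidence"],P
def rep(n,xy,zlo,zhi):
  for nm,c,P in near(n,np.array(xy)):
    Q=P[(P[:,2]>zlo)&(P[:,2]<zhi)]
    if len(Q)<5: continue
    Q=Q[np.hypot(*(Q[:,:2]-np.median(Q[:,:2],0)).T)<.12]
    r=cv2.minAreaRect(Q[:,:2].astype(np.float32)); print(n,nm,round(c,2),len(Q),"ctr",np.round(r[0],3),"size",np.round(r[1],3),"ang",round(r[2],1),"zmax",Q[:,2].max().round(3), "range",np.round(Q.min(0),3),np.round(Q.max(0),3))
rep("bead",(.461,-.072),.005,.05)
rep("block",(.463,.083),.031,.05); rep("block",(.463,.083),.005,.05)
rep("bowl",(.388,.284),.04,.06)
rep("tray",(.405,-.261),.028,.045)
rep("cap_a",(.614,.162),.155,.175); rep("cap_a",(.614,.162),.135,.175)
rep("block",(.42,-.2),.031,.06)
E
python3 b.py
```

```text
bead sd 0.45 166 ctr [ 0.457 -0.07 ] size [0.035 0.034] ang 43.9 zmax 0.035 range [ 0.44  -0.087  0.005] [ 0.478 -0.052  0.035]
block sd 0.79 163 ctr [0.464 0.087] size [0.036 0.045] ang 54.6 zmax 0.041 range [0.439 0.065 0.031] [0.483 0.111 0.041]
block sc 0.63 103 ctr [0.464 0.085] size [0.036 0.036] ang 56.1 zmax 0.038 range [0.443 0.063 0.031] [0.487 0.106 0.038]
block sd 0.79 286 ctr [0.464 0.087] size [0.036 0.046] ang 56.7 zmax 0.041 range [0.439 0.065 0.006] [0.483 0.113 0.041]
block sc 0.63 236 ctr [0.464 0.084] size [0.037 0.037] ang 56.3 zmax 0.038 range [0.44  0.061 0.005] [0.488 0.106 0.038]
bowl sd 0.63 597 ctr [0.388 0.285] size [0.127 0.13 ] ang 54.6 zmax 0.054 range [0.323 0.221 0.04 ] [0.452 0.351 0.054]
tray sd 0.64 456 ctr [ 0.407 -0.258] size [0.124 0.184] ang 0.7 zmax 0.04 range [ 0.345 -0.351  0.028] [ 0.469 -0.166  0.04 ]
tray sc 0.95 796 ctr [ 0.41  -0.261] size [0.124 0.182] ang 0.9 zmax 0.042 range [ 0.348 -0.353  0.028] [ 0.473 -0.17   0.042]
cap_a sd 0.96 168 ctr [0.613 0.163] size [0.022 0.057] ang 73.8 zmax 0.167 range [0.585 0.146 0.155] [0.641 0.18  0.167]
cap_a sc 0.86 135 ctr [0.619 0.16 ] size [0.023 0.055] ang 73.4 zmax 0.166 range [0.589 0.143 0.155] [0.646 0.177 0.166]
cap_a sd 0.96 295 ctr [0.613 0.164] size [0.024 0.058] ang 75.2 zmax 0.167 range [0.584 0.146 0.135] [0.641 0.181 0.167]
cap_a sc 0.86 290 ctr [0.617 0.16 ] size [0.024 0.058] ang 75.5 zmax 0.166 range [0.587 0.143 0.135] [0.646 0.177 0.166]
block sd 0.74 144 ctr [ 0.421 -0.202] size [0.039 0.042] ang 10.6 zmax 0.047 range [ 0.401 -0.224  0.031] [ 0.439 -0.179  0.047]
block sc 0.87 210 ctr [ 0.422 -0.2  ] size [0.038 0.048] ang 7.3 zmax 0.043 range [ 0.402 -0.223  0.031] [ 0.444 -0.178  0.043]
```

View pics/crop1.png

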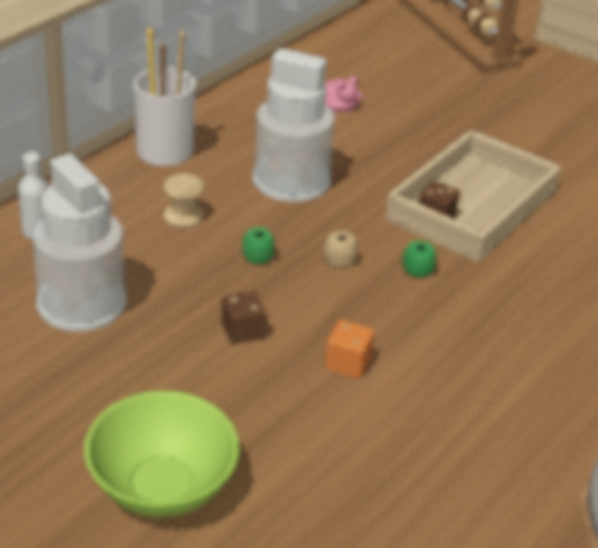

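Candidates: bead – pale (327,230) in side view against the green ones (293,229) and (358,234), so the pale one. Block – dark walnut (287,257) against orange (330,270), so the walnut one. The crop confirms both. The jar by the bell is the one at (0.615, 0.162).

```bash
cat > plan.py <<'E'
import sys,numpy as np
from station import bot
# args: waypoints x,y,z,psi ; prints tool-frame deltas chained from present pose
o=bot.get_obs(); w,x,y,z=o["tool_rot"]; P=np.array(o["eef_pos"]); s=2*np.degrees(np.arctan2(y,x))
print("t",round(o["t"],2),"pos",P.round(4),"psi",round(s,2),"w",round(o["gripper_width"],3),"grip",round(o["grasp_force"],1))
for a in sys.argv[1:]:
    v=[float(k) for k in a.split(",")]; r=np.radians(s); d=np.array(v[:3])-P
    print(a,"->",round(d[0]*np.cos(r)+d[1]*np.sin(r),4),round(d[0]*np.sin(r)-d[1]*np.cos(r),4),round(-d[2],4),round((s-v[3]+180)%360-180,2))
    P=np.array(v[:3]); s=v[3]
E
python3 plan.py .34,-.40,.22,23.8 .41,-.17,.16,23.8 .46,-.071,.09,35 .46,-.071,.012,35
```

```text
t 2.1 pos [ 0.2727 -0.6175  0.2393] psi 23.82 w 0.998 grip 0.0
.34,-.40,.22,23.8 -> 0.1494 -0.1718 0.0193 0.02
.41,-.17,.16,23.8 -> 0.1569 -0.1822 0.06 0.0
.46,-.071,.09,35 -> 0.0857 -0.0704 0.07 -11.2
.46,-.071,.012,35 -> 0.0 0.0 0.078 0.0
```

Emit:
send_rows --deltas "0.149 -0.172 0.019 0; 0.149 -0.172 0.019 0; 0.149 -0.172 0.019 0; 0.149 -0.172 0.019 0; 0.149 -0.172 0.019 0" --claw 1 --force 30

```text
t: 2.6
eef_pos: [0.3408, -0.3959, 0.2202]
tool_rot: [-0.001, 0.978, 0.208, 0.0]
contact_force: [0.1, -0.8, 0.2]
gripper_width: 1.005
grasp_force: 0.0
```

Emit:
send_rows --deltas "0.157 -0.182 0.06 0; 0.157 -0.182 0.06 0; 0.157 -0.182 0.06 0; 0.157 -0.182 0.06 0; 0.157 -0.182 0.06 0"

```text
t: 3.1
eef_pos: [0.4101, -0.1682, 0.1603]
tool_rot: [0.0, 0.978, 0.206, 0.001]
contact_force: [0.6, -0.1, 0.2]
gripper_width: 0.997
grasp_force: 0.0
```

Emit:
send_rows --deltas "0.086 -0.070 0.07 -11; 0.086 -0.070 0.07 -11; 0.086 -0.070 0.07 -11; 0.086 -0.070 0.07 -11; 0.086 -0.070 0.07 -11"

```text
t: 3.6
eef_pos: [0.4599, -0.071, 0.0901]
tool_rot: [-0.0, 0.954, 0.3, -0.0]
contact_force: [-0.4, -0.3, -0.6]
gripper_width: 1.001
grasp_force: 0.0
```

Emit:
send_rows --deltas "0 0 0.04 0; 0 0 0.078 0; 0 0 0.078 0; 0 0 0.078 0"

```text
t: 4.0
eef_pos: [0.4597, -0.0724, 0.013]
tool_rot: [0.0, 0.954, 0.298, -0.0]
contact_force: [1.0, 1.1, 1.0]
gripper_width: 0.996
grasp_force: 0.0
```

Emit:
send_rows --deltas "0 0 0 0; 0 0 0 0; 0 0 0 0; 0 0 0 0; 0 0 0 0" --claw 0

```text
t: 4.5
eef_pos: [0.4608, -0.0715, 0.0135]
tool_rot: [0.001, 0.954, 0.299, 0.001]
contact_force: [-2.3, -0.1, 10.9]
gripper_width: 0.404
grasp_force: 28.9
```

Emit:
send_rows --deltas "0 0 -0.03 0; 0 0 -0.07 0; 0 0 -0.12 0; 0 0 -0.12 0"

```text
t: 4.9
eef_pos: [0.4641, -0.0715, 0.1384]
tool_rot: [0.002, 0.954, 0.299, 0.005]
contact_force: [1.0, -0.2, -1.7]
gripper_width: 0.406
grasp_force: 30.9
```

```bash
python3 plan.py .425,.11,.14,35 .388,.285,.12,35 .388,.285,.04,35
```

```text
t 4.9 pos [ 0.4641 -0.0715  0.1384] psi 34.81 w 0.406 grip 30.9
.425,.11,.14,35 -> 0.0715 -0.1713 -0.0016 -0.19
.388,.285,.12,35 -> 0.0701 -0.1646 0.02 0.0
.388,.285,.04,35 -> 0.0 0.0 0.08 0.0
```

Emit:
send_rows --deltas "0.072 -0.171 0 0; 0.072 -0.171 0 0; 0.072 -0.171 0 0; 0.072 -0.171 0 0"

```text
t: 5.3
eef_pos: [0.4203, 0.1131, 0.1325]
tool_rot: [-0.0, 0.954, 0.3, 0.0]
contact_force: [0.8, -1.2, -0.5]
gripper_width: 0.407
grasp_force: 30.9
```

Emit:
send_rows --deltas "0.070 -0.165 0.02 0; 0.070 -0.165 0.02 0; 0.070 -0.165 0.02 0; 0.070 -0.165 0.02 0; 0.070 -0.165 0.02 0"

```text
t: 5.8
eef_pos: [0.3827, 0.2908, 0.1123]
tool_rot: [-0.002, 0.953, 0.303, 0.0]
contact_force: [0.0, -0.9, -0.3]
gripper_width: 0.406
grasp_force: 30.8
```

Emit:
send_rows --deltas "0 0 0.04 0; 0 0 0.08 0; 0 0 0.08 0; 0 0 0.08 0"

```text
t: 6.2
eef_pos: [0.3844, 0.2848, 0.0324]
tool_rot: [0.001, 0.954, 0.299, -0.001]
contact_force: [0.4, 0.5, -0.0]
gripper_width: 0.402
grasp_force: 30.9
```

Emit:
send_rows --deltas "0 0 0 0; 0 0 0 0; 0 0 0 0" --claw 0.58

```text
t: 6.5
eef_pos: [0.3857, 0.2861, 0.0338]
tool_rot: [-0.0, 0.954, 0.299, 0.001]
contact_force: [-0.3, 0.5, -0.8]
gripper_width: 0.58
grasp_force: 0.0
```

Emit:
send_rows --deltas "0 0 -0.04 0; 0 0 -0.08 0; 0 0 -0.08 0; 0 0 -0.08 0"

```text
t: 6.9
eef_pos: [0.3855, 0.286, 0.1138]
tool_rot: [-0.0, 0.954, 0.299, 0.002]
contact_force: [0.2, 0.4, 0.3]
gripper_width: 0.584
grasp_force: 0.0
```

```bash
python3 plan.py .464,.086,.09,56 .464,.086,.016,56
python3 - <<'E'
from h import *
q=bot.read_camera("side"); save(q,"c2",(190,130,430,350),2)
for n in ("bead","bowl"): print(n,[(round(d["confidence"],2),np.round(d["xyz"],3).tolist()) for d in bot.landmark_of(q,n)[:4]])
E
```

```text
t 6.9 pos [0.3855 0.286  0.1138] psi 34.8 w 0.584 grip 0.0
.464,.086,.09,56 -> -0.0497 0.209 0.0238 -21.2
.464,.086,.016,56 -> 0.0 0.0 0.074 0.0
bead [(0.74, [0.528, -0.018, 0.003]), (0.51, [0.388, -0.119, 0.002])]
bowl [(0.56, [0.386, 0.285, 0.002])]
```

View pics/c2.png

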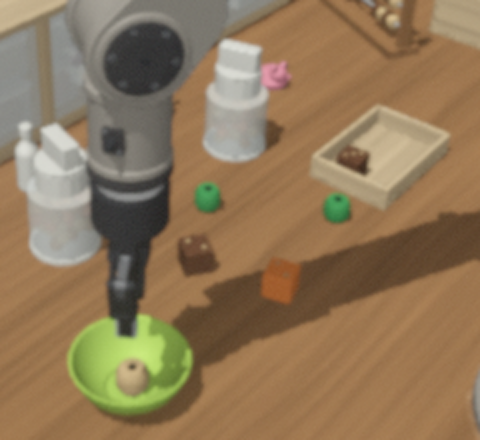

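The bead stands in the bowl, at (132,377) in the crop, and the bowl has not moved. Now the block.

Emit:
send_rows --deltas "-0.050 0.209 0.024 -21; -0.050 0.209 0.024 -21; -0.050 0.209 0.024 -21; -0.050 0.209 0.024 -21; -0.050 0.209 0.024 -21" --claw 1

```text
t: 7.55
eef_pos: [0.4629, 0.0803, 0.0865]
tool_rot: [0.0, 0.885, 0.466, -0.002]
contact_force: [0.4, 0.6, -0.3]
gripper_width: 0.998
grasp_force: 0.0
```

Emit:
send_rows --deltas "0 0 0.04 0; 0 0 0.074 0; 0 0 0.074 0; 0 0 0.074 0"

```text
t: 7.95
eef_pos: [0.462, 0.0857, 0.0138]
tool_rot: [-0.001, 0.883, 0.468, -0.001]
contact_force: [-0.0, 1.1, 1.0]
gripper_width: 1.0
grasp_force: 0.0
```

Emit:
send_rows --deltas "0 0 0 0; 0 0 0 0; 0 0 0 0; 0 0 0 0; 0 0 0 0" --claw 0

```text
t: 8.45
eef_pos: [0.4638, 0.0857, 0.0154]
tool_rot: [0.0, 0.884, 0.468, 0.001]
contact_force: [-1.5, 0.2, 5.8]
gripper_width: 0.419
grasp_force: 30.1
```

Emit:
send_rows --deltas "0 0 -0.03 0; 0 0 -0.07 0; 0 0 -0.12 0; 0 0 -0.12 0; 0 0 -0.12 0"

```text
t: 8.95
eef_pos: [0.4638, 0.0854, 0.1358]
tool_rot: [0.001, 0.884, 0.468, 0.002]
contact_force: [-0.8, 0.3, -1.1]
gripper_width: 0.414
grasp_force: 30.4
```

```bash
python3 plan.py .42,-.14,.14,30 .408,-.30,.13,0 .408,-.30,.03,0
```

```text
t 8.95 pos [0.4638 0.0854 0.1358] psi 55.79 w 0.414 grip 30.4
.42,-.14,.14,30 -> -0.211 0.0905 -0.0042 25.79
.408,-.30,.13,0 -> -0.0904 0.1326 0.01 30.0
.408,-.30,.03,0 -> 0.0 0.0 0.1 0.0
```

Emit:
send_rows --deltas "-0.211 0.090 0 26; -0.211 0.090 0 26; -0.211 0.090 0 26; -0.211 0.090 0 26; -0.211 0.090 0 26"

```text
t: 9.45
eef_pos: [0.4162, -0.1432, 0.1329]
tool_rot: [-0.0, 0.967, 0.255, -0.002]
contact_force: [-1.5, 0.8, -0.9]
gripper_width: 0.413
grasp_force: 30.4
```

Emit:
send_rows --deltas "-0.086 0.126 0.01 30; -0.086 0.126 0.01 30; -0.086 0.126 0.01 30; -0.086 0.126 0.01 30; -0.086 0.126 0.01 30"

```text
t: 9.95
eef_pos: [0.4053, -0.2927, 0.1226]
tool_rot: [-0.001, 1.0, -0.003, -0.002]
contact_force: [0.8, 1.3, -1.5]
gripper_width: 0.424
grasp_force: 30.4
```

```bash
python3 plan.py .408,-.294,.027,0
```

```text
t 9.95 pos [ 0.4053 -0.2927  0.1226] psi -0.4 w 0.424 grip 30.4
.408,-.294,.027,0 -> 0.0027 0.0013 0.0956 -0.4
```

Emit:
send_rows --deltas "0.003 0.001 0.045 0; 0.003 0.001 0.08 0; 0.003 0.001 0.094 0; 0.003 0.001 0.094 0; 0.003 0.001 0.094 0"

```text
t: 10.45
eef_pos: [0.4105, -0.2922, 0.0309]
tool_rot: [-0.0, 1.0, -0.001, 0.0]
contact_force: [0.3, 0.5, 0.0]
gripper_width: 0.418
grasp_force: 30.4
```

Emit:
send_rows --deltas "0 0 0 0; 0 0 0 0; 0 0 0 0" --claw 0.6

```text
t: 10.75
eef_pos: [0.4106, -0.2931, 0.0313]
tool_rot: [0.001, 1.0, -0.002, 0.001]
contact_force: [0.1, 0.3, 0.8]
gripper_width: 0.6
grasp_force: 0.0
```

Emit:
send_rows --deltas "0 0 -0.04 0; 0 0 -0.09 0; 0 0 -0.14 0; 0 0 -0.19 0; 0 0 -0.19 0"

```text
t: 11.25
eef_pos: [0.4136, -0.2948, 0.2279]
tool_rot: [0.004, 1.0, -0.002, 0.006]
contact_force: [1.1, -0.1, -0.9]
gripper_width: 0.602
grasp_force: 0.0
```

```bash
python3 plan.py .43,-.06,.23,-16 .53,.10,.23,-16 .615,.162,.23,-16
python3 - <<'E'
from h import *
q=bot.read_camera("side"); save(q,"c3",(190,130,430,350),2)
for n in ("block","tray"): print(n,[(round(d["confidence"],2),np.round(d["xyz"],3).tolist()) for d in bot.landmark_of(q,n)[:4]])
E
```

```text
t 11.25 pos [ 0.4136 -0.2948  0.2279] psi -0.2 w 0.602 grip 0.0
.43,-.06,.23,-16 -> 0.0156 -0.2349 -0.0021 15.8
.53,.10,.23,-16 -> 0.052 -0.1814 -0.0 0.0
.615,.162,.23,-16 -> 0.0646 -0.083 -0.0 0.0
block [(0.88, [0.358, 0.052, 0.003]), (0.76, [0.41, -0.294, 0.006]), (0.57, [0.418, -0.204, 0.005]), (0.28, [0.383, 0.288, 0.002])]
tray [(0.76, [0.407, -0.262, 0.002])]
```

View pics/c3.png

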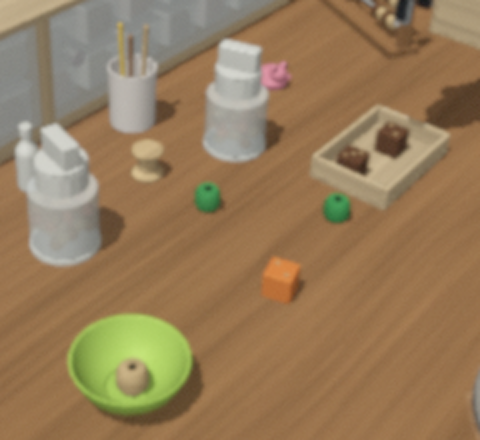

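Both pieces are placed: bead at (132,377) in the bowl, block at (392,138) in the tray. On to the cap.

Emit:
send_rows --deltas "0.016 -0.235 -0.002 16; 0.016 -0.235 -0.002 16; 0.016 -0.235 -0.002 16; 0.016 -0.235 -0.002 16; 0.016 -0.235 -0.002 16" --claw 0.8

```text
t: 11.9
eef_pos: [0.4252, -0.0554, 0.2208]
tool_rot: [-0.0, 0.99, -0.14, -0.002]
contact_force: [1.0, 0.5, -0.4]
gripper_width: 0.798
grasp_force: 0.0
```

Emit:
send_rows --deltas "0.052 -0.181 0 0; 0.052 -0.181 0 0; 0.052 -0.181 0 0; 0.052 -0.181 0 0; 0.052 -0.181 0 0"

```text
t: 12.4
eef_pos: [0.5277, 0.1074, 0.2206]
tool_rot: [-0.002, 0.991, -0.137, -0.001]
contact_force: [0.1, -0.1, 0.0]
gripper_width: 0.802
grasp_force: 0.0
```

Emit:
send_rows --deltas "0.065 -0.083 0 0; 0.065 -0.083 0 0; 0.065 -0.083 0 0; 0.065 -0.083 0 0; 0.065 -0.083 0 0"

```text
t: 12.9
eef_pos: [0.6113, 0.1617, 0.2208]
tool_rot: [0.001, 0.99, -0.141, -0.001]
contact_force: [-0.5, 0.4, 0.2]
gripper_width: 0.799
grasp_force: 0.0
```

```bash
python3 plan.py .615,.162,.145,-16
python3 - <<'E'
from h import *
print(bot.get_obs()["q"].round(3))
p=bot.read_camera("wrist"); save(p,"w1")
q=bot.read_camera("scene")
for c in (p,q):
 for d in bot.masks_of(c,"cap_a")[:3]:
  P=cloud(c,d["mask"]);
  P=P[(P[:,2]>.15)&(P[:,2]<.175)&(np.hypot(P[:,0]-.615,P[:,1]-.162)<.05)] if len(P) else P
  if len(P)>20: print(d["confidence"],len(P),cv2.minAreaRect(P[:,:2].astype(np.float32)),P[:,2].max())
E
```

```text
t 12.9 pos [0.6113 0.1617 0.2208] psi -16.21 w 0.799 grip 0.0
.615,.162,.145,-16 -> 0.0035 -0.0013 0.0758 -0.21
[-0.06   0.458 -0.404  1.657  0.199  1.071 -2.377]
0.96 2601 ((0.6164634227752686, 0.16094473004341125), (0.0219890009611845, 0.05640286207199097), 74.80145263671875) 0.16570407389878186
```

View pics/w1.png

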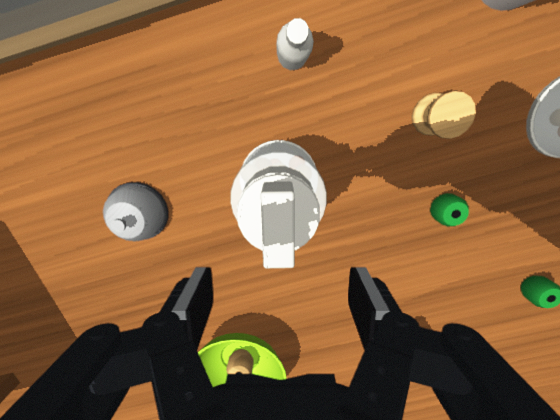

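The wrist view shows the bar at (278,225), aligned with the jaws, with the bell to the left at (135,210). Joint 7 is near its limit, so I make a half turn first to get room both ways.

Emit:
send_rows --deltas "0 0 0 -8.5; 0 0 0 -17; 0 0 0 -25.5; 0 0 0 -34; 0 0 0 -42"

```text
t: 13.6
eef_pos: [0.6123, 0.1624, 0.2227]
tool_rot: [0.0, 0.974, 0.226, 0.0]
contact_force: [-0.8, -0.2, 0.6]
gripper_width: 0.8
grasp_force: 0.0
```

Emit:
send_rows --deltas "0 0 0 -8.5; 0 0 0 -17; 0 0 0 -25.5; 0 0 0 -34; 0 0 0 -42"

```text
t: 14.1
eef_pos: [0.6123, 0.1623, 0.2227]
tool_rot: [0.0, 0.828, 0.56, -0.0]
contact_force: [-0.2, 0.4, 0.3]
gripper_width: 0.8
grasp_force: 0.0
```

Emit:
send_rows --deltas "0 0 0 -8.5; 0 0 0 -17; 0 0 0 -25.5; 0 0 0 -34; 0 0 0 -42"

```text
t: 14.6
eef_pos: [0.6124, 0.1623, 0.2226]
tool_rot: [0.001, 0.573, 0.82, -0.0]
contact_force: [-0.4, -0.4, 0.4]
gripper_width: 0.801
grasp_force: 0.0
```

Emit:
send_rows --deltas "0 0 0 -8.5; 0 0 0 -17; 0 0 0 -25.5; 0 0 0 -34; 0 0 0 -42"

```text
t: 15.1
eef_pos: [0.6124, 0.1623, 0.2225]
tool_rot: [0.0, 0.241, 0.971, -0.001]
contact_force: [0.1, -0.6, -0.9]
gripper_width: 0.799
grasp_force: 0.0
```

Emit:
send_rows --deltas "0 0 0 -6.5; 0 0 0 -13; 0 0 0 -13; 0 0 0 -13"

```text
t: 15.5
eef_pos: [0.6125, 0.1626, 0.2224]
tool_rot: [0.0, 0.134, 0.991, -0.0]
contact_force: [0.2, 0.1, -0.4]
gripper_width: 0.804
grasp_force: 0.0
```

```bash
python3 plan.py .6155,.1615,.144,164.8; python3 -c "
from station import bot;o=bot.get_obs();print(o['q'].round(3),o['torque'])"
```

```text
t 15.5 pos [0.6125 0.1626 0.2224] psi 164.62 w 0.804 grip 0.0
.6155,.1615,.144,164.8 -> -0.0032 -0.0003 0.0784 -0.18
[ 0.367  0.662 -1.085  1.626  0.614  1.235  0.461] [-0.06078989 -0.0010356   0.00399264]
```

Emit:
send_rows --deltas "-0.003 0 0.04 0; -0.003 0 0.078 0; -0.003 0 0.078 0; -0.003 0 0.078 0"

```text
t: 15.9
eef_pos: [0.6154, 0.1625, 0.1449]
tool_rot: [-0.0, 0.133, 0.991, -0.0]
contact_force: [-0.0, -0.3, 0.7]
gripper_width: 0.8
grasp_force: 0.0
```

Emit:
send_rows --deltas "0 0 0 0; 0 0 0 0; 0 0 0 0; 0 0 0 0; 0 0 0 0" --claw 0 --force 40

```text
t: 16.4
eef_pos: [0.6161, 0.1626, 0.1458]
tool_rot: [0.001, 0.132, 0.991, 0.0]
contact_force: [-0.9, -1.8, 6.5]
gripper_width: 0.249
grasp_force: 39.9
```

```bash
cat > s.py <<'E'
from station import bot;import numpy as np
o=bot.get_obs();w,x,y,z=o["tool_rot"]
print("t",round(o["t"],2),"psi",round(2*np.degrees(np.arctan2(y,x)),2),"pos",o["eef_pos"].round(4),"F",o["contact_force"].round(1),"M",o["torque"].round(2),"grip",round(o["grasp_force"],1),"w",round(o["gripper_width"],3),"q",o["q"].round(2))
E
python3 s.py
```

```text
t 16.4 psi 164.8 pos [0.6161 0.1626 0.1458] F [-0.9 -1.8  6.5] M [-0.29  0.26  0.02] grip 39.9 w 0.249 q [ 0.33  0.74 -1.03  1.69  0.7   1.12  0.41]
```

Gripped. First try anticlockwise (negative spin), 5° at a time.

Emit:
send_rows --deltas "0 0 0 -2; 0 0 0 -4; 0 0 0 -5; 0 0 0 -5"

```text
t: 16.8
eef_pos: [0.6161, 0.1623, 0.1458]
tool_rot: [0.0, 0.091, 0.996, 0.0]
contact_force: [-2.6, -2.1, 7.6]
gripper_width: 0.248
grasp_force: 53.6
```

```bash
python3 s.py
```

```text
t 16.8 psi 169.61 pos [0.6161 0.1623 0.1458] F [-2.6 -2.1  7.6] M [-0.24  0.51 -1.37] grip 53.6 w 0.248 q [ 0.34  0.75 -1.04  1.68  0.71  1.13  0.48]
```

A moment of -1.37 N m is a stop, so I go back and try clockwise.

Emit:
send_rows --deltas "0 0 0 3; 0 0 0 5; 0 0 0 8; 0 0 0 10; 0 0 0 10"

```text
t: 17.3
eef_pos: [0.6161, 0.1631, 0.1458]
tool_rot: [0.001, 0.176, 0.984, 0.001]
contact_force: [0.2, -0.0, 4.7]
gripper_width: 0.252
grasp_force: 40.7
```

```bash
python3 s.py
```

```text
t 17.3 psi 159.76 pos [0.6161 0.1631 0.1458] F [ 0.2 -0.   4.7] M [-0.02  0.25  0.  ] grip 40.7 w 0.252 q [ 0.32  0.73 -1.01  1.69  0.68  1.11  0.33]
```

Emit:
send_rows --deltas "0 0 0 1; 0 0 0 2; 0 0 0 3; 0 0 0 4; 0 0 0 5"

```text
t: 17.8
eef_pos: [0.6162, 0.1631, 0.1458]
tool_rot: [0.001, 0.218, 0.976, 0.001]
contact_force: [-1.1, 0.9, 6.0]
gripper_width: 0.252
grasp_force: 40.5
```

```bash
python3 s.py
```

```text
t 17.8 psi 154.78 pos [0.6162 0.1631 0.1458] F [-1.1  0.9  6. ] M [0.07 0.11 0.05] grip 40.5 w 0.252 q [ 0.31  0.72 -0.99  1.69  0.67  1.11  0.25]
```

Emit:
send_rows --deltas "0 0 0 1; 0 0 0 2; 0 0 0 3; 0 0 0 4; 0 0 0 5"

```text
t: 18.3
eef_pos: [0.6164, 0.1631, 0.1458]
tool_rot: [0.001, 0.261, 0.965, 0.001]
contact_force: [0.5, 0.8, 5.0]
gripper_width: 0.251
grasp_force: 40.5
```

```bash
python3 s.py
```

```text
t 18.3 psi 149.78 pos [0.6164 0.1631 0.1458] F [0.5 0.8 5. ] M [0.   0.03 0.04] grip 40.5 w 0.251 q [ 0.3   0.71 -0.97  1.69  0.65  1.1   0.18]
```

Emit:
send_rows --deltas "0 0 0 1; 0 0 0 2; 0 0 0 3; 0 0 0 4; 0 0 0 5"

```text
t: 18.8
eef_pos: [0.6164, 0.1631, 0.1458]
tool_rot: [0.001, 0.303, 0.953, 0.001]
contact_force: [-0.3, 0.3, 5.5]
gripper_width: 0.247
grasp_force: 40.5
```

```bash
python3 s.py
```

```text
t 18.8 psi 144.78 pos [0.6164 0.1631 0.1458] F [-0.3  0.3  5.5] M [ 0.02  0.06 -0.  ] grip 40.5 w 0.247 q [ 0.29  0.71 -0.95  1.69  0.64  1.09  0.1 ]
```

Turned 20° freely, past the 0.25 rad: clockwise is the right way. I keep turning to about 80° (1.4 rad).

Emit:
send_rows --deltas "0 0 0 4; 0 0 0 8; 0 0 0 12; 0 0 0 16; 0 0 0 20"

```text
t: 19.3
eef_pos: [0.6164, 0.163, 0.1458]
tool_rot: [0.001, 0.464, 0.886, 0.001]
contact_force: [0.4, -0.8, 5.5]
gripper_width: 0.251
grasp_force: 40.4
```

Emit:
send_rows --deltas "0 0 0 4; 0 0 0 8; 0 0 0 12; 0 0 0 16; 0 0 0 20"

```text
t: 19.8
eef_pos: [0.6165, 0.163, 0.1458]
tool_rot: [0.001, 0.611, 0.792, 0.001]
contact_force: [1.3, -0.5, 4.6]
gripper_width: 0.252
grasp_force: 40.4
```

```bash
python3 s.py
```

```text
t 19.8 psi 104.66 pos [0.6165 0.163  0.1458] F [ 1.3 -0.5  4.6] M [-0.08 -0.06  0.02] grip 40.4 w 0.252 q [ 0.21  0.64 -0.8   1.69  0.53  1.03 -0.52]
```

Emit:
send_rows --deltas "0 0 0 4; 0 0 0 8; 0 0 0 12; 0 0 0 16; 0 0 0 18"

```text
t: 20.3
eef_pos: [0.6166, 0.1628, 0.1458]
tool_rot: [0.001, 0.727, 0.686, 0.001]
contact_force: [0.0, -0.2, 4.8]
gripper_width: 0.253
grasp_force: 40.4
```

Emit:
send_rows --deltas "0 0 -0.005 0; 0 0 -0.01 0; 0 0 -0.015 0; 0 0 -0.02 0; 0 0 -0.02 0"

```text
t: 20.8
eef_pos: [0.6159, 0.1626, 0.1652]
tool_rot: [0.0, 0.726, 0.687, 0.001]
contact_force: [-0.4, 0.1, -1.2]
gripper_width: 0.252
grasp_force: 39.9
```

```bash
python3 s.py
```

```text
t 20.8 psi 86.83 pos [0.6159 0.1626 0.1652] F [-0.4  0.1 -1.2] M [ 0.02 -0.05  0.  ] grip 39.9 w 0.252 q [ 0.17  0.6  -0.75  1.68  0.46  1.04 -0.78]
```

The cap is free. I lift it to about 0.2 m.

Emit:
send_rows --deltas "0 0 -0.02 0; 0 0 -0.04 0; 0 0 -0.06 0; 0 0 -0.075 0; 0 0 -0.085 0"

```text
t: 21.3
eef_pos: [0.6157, 0.1625, 0.2504]
tool_rot: [0.0, 0.726, 0.687, 0.0]
contact_force: [-0.7, 0.5, -1.9]
gripper_width: 0.251
grasp_force: 39.8
```

Emit:
send_rows --deltas "0 0 0 0; 0 0 0 0; 0 0 0 0; 0 0 0 0; 0 0 0 0"

```text
t: 21.8
eef_pos: [0.6153, 0.1623, 0.2487]
tool_rot: [-0.0, 0.726, 0.687, -0.0]
contact_force: [-0.1, 0.4, -1.4]
gripper_width: 0.25
grasp_force: 39.8
```

```bash
python3 s.py; python3 -c "
from h import *
q=bot.read_camera('side'); save(q,'c4',(140,90,430,350),2)
print([(round(d['confidence'],2),np.round(d['xyz'],3).tolist()) for d in bot.landmark_of(q,'cap_a')[:3]])"
```

```text
t 21.8 psi 86.83 pos [0.6153 0.1623 0.2487] F [-0.1  0.4 -1.4] M [ 0.02 -0.01 -0.  ] grip 39.8 w 0.25 q [ 0.2   0.52 -0.79  1.6   0.39  1.18 -0.72]
[(0.65, [0.616, 0.163, 0.197]), (0.59, [0.593, -0.156, 0.098])]
```

View pics/c4.png

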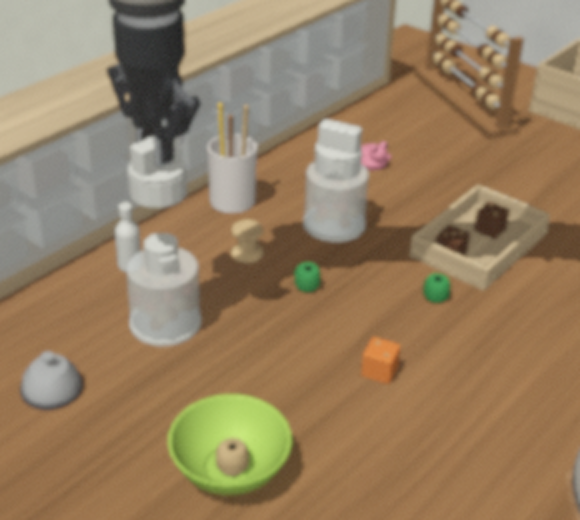

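The cap is held level above its jar at (157,180), with its lower edge about 7 cm over the rim. Bead, blocks and bystanders are in place.

```bash
python3 -c "
from station import bot;print(bot.hand_in())"
```

```text
the job is handed in; nothing more can be done
None
```

The job is handed in (no verdict came back): the bead is in the bowl, the block is in the tray, and the cap of the jar by the bell, which unscrews clockwise, is held level about 7 cm above the rim.

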